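# Fit the temperature probe in the test kiln's lid

## Task

Fit the temperature probe in the test kiln: take it out of the wooden block, put its stem down the brass bush of the sliding shutter until the tip rests lightly on the lid brick, and slide probe and shutter along together until the tip drops into the hidden port; then lower it fully home, its collar flat on the bush, and let go. The ceramic stem is brittle: never force the probe against the kiln or let it fall in. Leave the two jars and the little bowl as they stand.

Things in the scene. Friction and masses are not known exactly. Their poses are not given: they have to be found in the camera images.
- kiln: Small square test kiln, fixed, 260 x 260 mm, its bare-metal cover 215 mm up, grey case. Origin: centre of its underside, on the table; z up, -x to its front (control box, black lid handle), +x to its hinges. Under the slotted cover lies the rigid flat lid brick, its top 195 mm up, 40 mm thick. One round port, 12 mm wide, goes down through it on the line x = 0, at y from -26 to 22 mm, unmeasured.
- shutter (a joint): Steel shutter plate (50 x 165 mm, 3 mm thick, on top of the cover between two dark rails) that covers the slot and port. It slides along the kiln's y; value = its offset in m towards the kiln's +y, 0 in the middle, stops at -0.036 and 0.036. It moves at about 2 N and stays where left. At the start it is parked near its +y stop, so the port is always further to -y.
- bush (a point): Centre of the mouth of the brass probe bush, a 30 x 30 mm boss fixed on the middle of the shutter, top 228 mm above the table. Axes as the kiln's. A 10 mm hole, countersunk to 17 mm at the mouth, goes straight down through boss and shutter; the lid brick's top is 33 mm below this point.
- block: Wooden tool block, fixed, 85 x 75 x 85 mm high. Origin: centre of its underside. Five holes open in its top, all 72 mm deep: a 10 mm hole in the middle that holds the probe, and four empty 7 mm ones near the corners.
- probe: Temperature probe, 60 to 110 g, upright in the block's middle hole, its collar on the block's top. Origin: on its axis, at the collar's underside; z up to its head. Steel collar 28 mm wide, 4 mm thick; above it a round aluminium head 24 mm wide, 4 to 44 mm above the origin (grip here, from above); then a yellow connector 20 mm wide up to 52 mm. More than 20 N against the kiln breaks the stem.
- probe_tip (a point): End of the probe's straight white ceramic stem, 8 mm wide, 65 mm below the probe's origin on its axis; the last 3.5 mm taper to 4.4 mm wide. With the tip standing on the lid brick the collar is 32 mm above the bush; fully home the collar lies on the bush.
- jar_a: Loose white jar with a yellow label and white cap, 52 mm wide, 62 mm high, on the table beyond the block. Origin: centre of its underside. Leave it alone.
- jar_b: Loose white jar with a red label and white cap, 52 mm wide, 62 mm high, on the table on the robot's side of the block. Origin: centre of its underside. Leave it alone.
- bowl: Loose small bisque bowl, 62 mm wide, 34 mm high, standing on the kiln's cover near its hinge edge. Origin: centre of its underside. Leave it alone.
Not all that is in view belongs to the job. There is more than one size of the probe; the job needs the smallest.

How it is judged:
By the outcome, as a careful person would: the job done as asked, in the order asked, and still so for the second after the job is handed in, with the robot touching nothing.
It also fails if it takes over 72 s, if anything falls off the work surface, if the arm or the gripper's body presses on something with over 40 N, if the wrist force passes 120 N, or if a joint passes its speed limit or range.

## Robot

A 6-joint arm with a two-finger parallel gripper is mounted at the origin on the work surface. World frame = base frame: x ahead of the robot, y to its left, z up, the work surface at z = 0. Lengths are in m, angles in degrees, forces in N, time in s.
With the tool pointing down it reaches from about 0.4 to 0.825 m from the base axis. Payload 7 kg.
Tool frame: the origin (TCP) lies at the very end of the fingers, on their centre line; the grasp point (between the pads) lies 19 mm behind it; z points along the fingers, y is the line along which they close (so a half turn about z gives the same grasp; the last joint's range is limited). The gripper opens to 88 mm and grips with 3 to 60 N. Pads are 19 mm wide; open, the fingers measure 130 mm over their backs; the gripper's body (78 mm by 193 mm) begins 47 mm behind the grasp point.
Start: joints at [81.366, 20.546, 0.682, 0, -70.136, -16.507], TCP at [0.287, 0.611, 0.227] pointing down, gripper open.
Joint ranges: [-176.03, 176.03], [-82.01, 121.73], [-58.28, 71.71], [-173.87, 95.51], [-174.79, -0.11], [-173.66, 173.66]. Speed limits (degrees/s): [136.94, 136.94, 172.46, 180, 180, 180].

## Interface

Orientations are given as [roll, pitch, yaw] about the fixed x, y, z axes, in that order (R = Rz(yaw) Ry(pitch) Rx(roll)).
In Python, from plant import get_obs, snapshot, camera_params, close_job, boxes_of, cut_out, landmark_of gives the robot as it stands.
- The arm moves only by the shell command python3 -m inch 'ROWS' [OPENING]. ROWS is text: rows parted by semicolons, each of 6 numbers parted by spaces: the shift along the tool's x, y, z in units of 30 cm (1.0 is 30 cm), then the turn, a rotation vector about the tool's x, y, z in units of pi rad (1.0 is pi rad). A call has 1 to 10 rows; each row is the pose to reach, as a shift and turn from the pose commanded when the call began, along the tool's axes at that moment, turning the shorter way round; what a row does not reach only later rows make up. A row lasts 1/12 s, in which the tool goes at most 41.7 mm and 7.16 degrees, less where a joint would pass 70% of its speed; a pose out of reach is approached as far as the arm can. A call with a number of a shift or a turn outside -1 to 1 is refused whole. A call with a gripper value outside its range is refused whole. OPENING is the closure, from -1 (fully open) to 1 (shut), set as the call begins (- or left out, the last holds). The fingers move at their own pace and stop on an object; the grip force is fixed at half the most. Time passes only in rows, so rows that repeat a pose let the fingers close. It gives the time, the measured TCP pose, the force, the opening and the grip force at its end, in the units of the state.
- get_obs(): the state, without advancing time (a new reading comes with each control period).
- snapshot(name): name is "scene" or "top" or "wrist"; returns the picture (480x640x3 uint8, red, green, blue); there is no depth.
- camera_params(name): a dict with "mtx" (3x3 intrinsics, pixels), "rvec" (rotation vector, rad) and "tvec" (3), from world to camera coordinates, as OpenCV has them. Camera axes: x right, y down, z forward; pixel columns grow to the right and rows downward; lengths in m; the calibration is good to about 2 mm. The wrist camera is an equidistant fisheye: a pixel r from the principal point sees the ray r / f radians off the axis. A picture is of the moment at which its call begins: read the wrist's pose just before it. camera_params takes no time and is no camera call; for the wrist camera it gives the pose at the moment of the call.
- close_job(): hands the job in; it is judged then, once.
Trained networks look in the newest picture that a camera, given by its name, has taken for a name from the list of things; names that differ only in an ending like _2 or _b are one class to them, and where a whole thing is asked for, a point or a joint stands for the part that bears it (a point fixed in the world has none). Each returns a list of dicts, best first, with "p" (0 to 1); they miss things now and then, are a little off and sometimes report something else, mostly with a low value. They report only what shows in the picture. A call takes as long as a camera call. They do not tell look-alikes from the thing itself.
- boxes_of(camera, thing): "rect" ([left, top, width, height] in pixels, round what is visible of it).
- cut_out(camera, thing): "pixels" (480x640 bool, what is visible of it) and "rect" ([left, top, width, height] in pixels, round what is visible of it).
- landmark_of(camera, thing): "uv" ([column, row] in pixels: a listed point, or the origin of a listed thing).
The state is a dict: "clock": time; "joint_pos": joint angles; "qvel": joint speeds; "tau": joint torques, N m; "tool_pos": TCP position; "orientation": TCP orientation; "force": force on the tool from outside, world axes, zero at the start; "moment": the same for the moment, N m; "opening": finger opening in m; "gripper_force": force on a finger pad.
Only numpy, scipy, OpenCV 4.12 (cv2) and the standard library are available. Lean on these libraries where they do the work, as an engineer would, in place of code of your own. Each camera call takes 0.05 s, during which the arm holds its last target. There are 200 camera calls.

## Working session

There is one attempt and no reset: what is moved stays moved. The work goes in short steps, Python scripts to look and compute and a shell command to move; the robot and the scene stay as the last step left them, time stands still between calls to the robot, and variables do not carry over. Pictures are saved under pics/ and viewed, at most 10 in all, crops included, and the job is handed in when it is done.

```bash
ls; mkdir -p pics
python3 - <<'E'
from plant import *
import cv2,numpy as np
o=get_obs();print({k:np.round(v,3) for k,v in o.items()})
ims=[]
for c in("scene","top"):
    im=snapshot(c);cv2.imwrite(f'pics/{c}0.png',im[:,:,::-1]);p=camera_params(c);print(c,p)
    for t in("probe","block","bush","kiln","probe_tip"):
        print(c,t,[(round(d['p'],2),np.round(d['uv'],1).tolist()) for d in landmark_of(c,t)][:4])
E
```

```text
pics
{'clock': np.float64(0.0), 'joint_pos': array([ 8.1366e+01,  2.0590e+01,  6.3500e-01, -2.1000e-02, -7.0135e+01,
       -1.6505e+01]), 'qvel': array([-0.007, -0.023,  0.098, -0.003, -0.008, -0.103]), 'tau': array([ 2.0000e-03, -5.8272e+01,  2.9304e+01,  6.9960e+00,  7.0000e-03,
       -0.0000e+00]), 'tool_pos': array([0.287, 0.611, 0.226]), 'orientation': array([ 1.79908e+02, -6.00000e-03, -2.51460e+01]), 'force': array([-0.339,  0.912, -0.558]), 'moment': array([ 0.05 , -0.014,  0.011]), 'gripper_force': np.float64(0.0), 'opening': np.float64(0.088)}
scene {'mtx': array([[596.95615044,   0.        , 324.2141706 ],
       [  0.        , 596.95615044, 235.56277645],
       [  0.        ,   0.        ,   1.        ]]), 'rvec': array([ 2.48075956, -1.4109273 ,  0.22154164]), 'tvec': array([-0.2181643 ,  0.50484607,  0.96270022])}
scene probe [(0.93, [276.4, 214.6]), (0.88, [207.2, 232.9]), (0.59, [228.8, 178.6])]
scene block [(0.67, [235.8, 198.7])]
scene bush [(0.92, [436.3, 256.6]), (0.48, [237.1, 199.3])]
scene kiln []
scene probe_tip [(0.87, [215.8, 250.8]), (0.79, [278.8, 234.4])]
top {'mtx': array([[451.19507264,   0.        , 320.88347458],
       [  0.        , 451.19507264, 245.39958052],
       [  0.        ,   0.        ,   1.        ]]), 'rvec': array([ 2.17123494, -2.17324413,  0.0801361 ]), 'tvec': array([0.04125493, 0.53375643, 0.94976272])}
top probe [(0.67, [207.8, 236.1]), (0.67, [221.6, 295.4]), (0.65, [261.8, 249.0])]
top block [(0.61, [215.9, 239.9])]
top bush [(0.86, [410.9, 220.2])]
top kiln []
top probe_tip [(0.64, [230.4, 289.3])]
```

View pics/scene0.png

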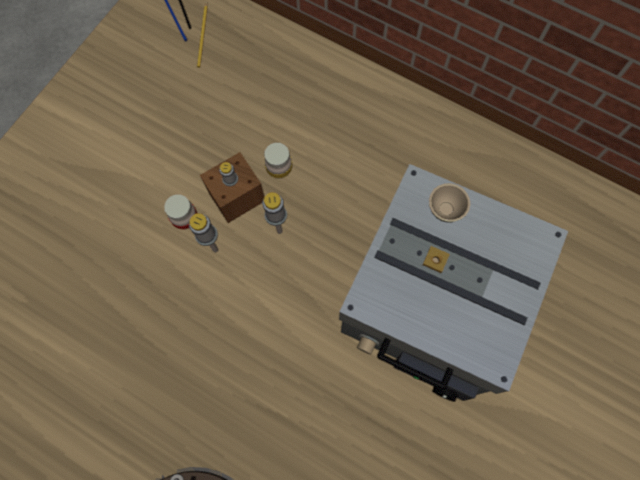

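View pics/top0.png

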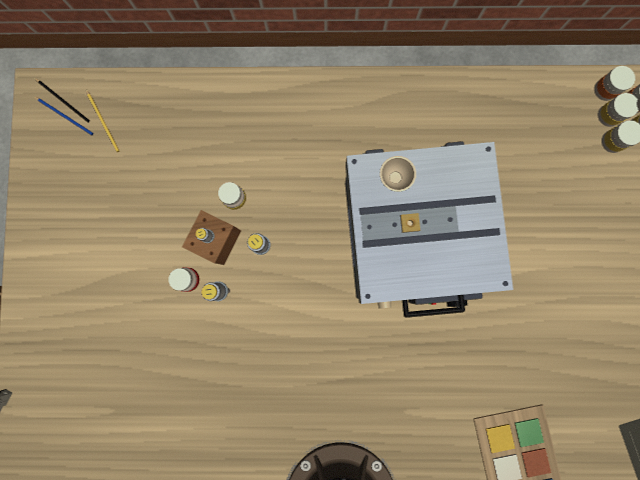

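The probe candidates in scene/top pixels are:
- (228,172)/(202,234): in the block's middle hole. This is the one I want.
- (203,230)/(213,291): free-standing and larger.
- (275,210)/(258,243): free-standing and larger.

The bush is at (436,259)/(410,223). The kiln's cover screws show clearly in the top view. Next I'll triangulate these points and check the choice with a close wrist crop.

```bash
cat > h.py <<'E'
from plant import *
import cv2,numpy as np
from scipy.spatial.transform import Rotation as R
def ray(c,uv,p=None):
    p=p or camera_params(c);K=p['mtx'];Rm=cv2.Rodrigues(np.array(p['rvec'],float))[0];t=np.array(p['tvec']).ravel()
    x=np.array([(uv[0]-K[0,2])/K[0,0],(uv[1]-K[1,2])/K[1,1]])
    if c=='wrist':
        th=np.linalg.norm(x);d=np.r_[x/max(th,1e-9)*np.sin(th),np.cos(th)]
    else: d=np.r_[x,1]
    return -Rm.T@t,Rm.T@d
def atz(c,uv,z,p=None):
    o,d=ray(c,uv,p);return o+d*(z-o[2])/d[2]
def tri(rs):
    A=0;b=0
    for o,d in rs:
        d=d/np.linalg.norm(d);P=np.eye(3)-np.outer(d,d);A=A+P;b=b+P@o
    return np.linalg.solve(A,b)
def proj(c,X,p=None):
    p=p or camera_params(c);K=p['mtx'];Rm=cv2.Rodrigues(np.array(p['rvec'],float))[0]
    q=Rm@np.array(X)+np.array(p['tvec']).ravel()
    if c=='wrist':
        r=np.hypot(q[0],q[1]);th=np.arctan2(r,q[2]);x=q[:2]/max(r,1e-9)*th
    else:x=q[:2]/q[2]
    return np.array([K[0,0]*x[0]+K[0,2],K[1,1]*x[1]+K[1,2]])
E
python3 - <<'E'
from h import *
np.set_printoptions(precision=4,suppress=True)
for n,a,b in(("probeTop",(227,168),(201,234)),("bush",(436.3,259),(410,223)),("A",(201,222),(212,291)),("B",(272,201),(257,242))):
    print(n,tri([ray('scene',a),ray('top',b)]))
print('probe org@.085',atz('scene',(228.8,178.6),.085),atz('top',(207.8,236.1),.085))
print('bush@.228',atz('scene',(436.3,256.6),.228),atz('top',(410.9,220.2),.228))
s=[atz('top',u,.215) for u in((354,162),(488,149),(367,296),(505,284))]
print('screws',s,'ctr',np.mean(s,0))
for i,j in((0,1),(2,3),(0,2),(1,3)):
    d=s[j]-s[i];print(np.linalg.norm(d),np.degrees(np.arctan2(d[1],d[0])))
p=camera_params('wrist');im=snapshot('wrist');cv2.imwrite('pics/w0.png',im[:,:,::-1]);print(p['mtx'],ray('wrist',(320,240),p))
for t in("probe","block"):print(t,[(round(d['p'],2),np.round(d['uv'],1).tolist()) for d in landmark_of('wrist',t)])
print(proj('wrist',atz('top',(207.8,236.1),.085),p))
E
```

```text
probeTop [0.5462 0.2651 0.1446]
bush [ 0.5547 -0.1138  0.2316]
A [0.4385 0.2362 0.1723]
B [0.5267 0.1561 0.175 ]
probe org@.085 [0.5493 0.2726 0.085 ] [0.5477 0.2693 0.085 ]
bush@.228 [ 0.5601 -0.1132  0.228 ] [ 0.5591 -0.1151  0.228 ]
screws [array([ 0.6642, -0.0197,  0.215 ]), array([ 0.6866, -0.2546,  0.215 ]), array([ 0.4304, -0.0403,  0.215 ]), array([ 0.4507, -0.276 ,  0.215 ])] ctr [ 0.558  -0.1476  0.215 ]
0.2359924231971694 -84.55470816268992
0.23655105738240984 -85.06472450370819
0.23472881649503602 -174.9510658847784
0.2368312606182696 -174.8146638017397
[[371.6483   0.     320.82  ]
 [  0.     371.6483 237.4673]
 [  0.       0.       1.    ]] (array([0.3566, 0.5775, 0.3859]), array([-0.2627,  0.1247, -0.9568]))
probe []
block []
[ 515.6719 -133.3066]
```

View pics/w0.png

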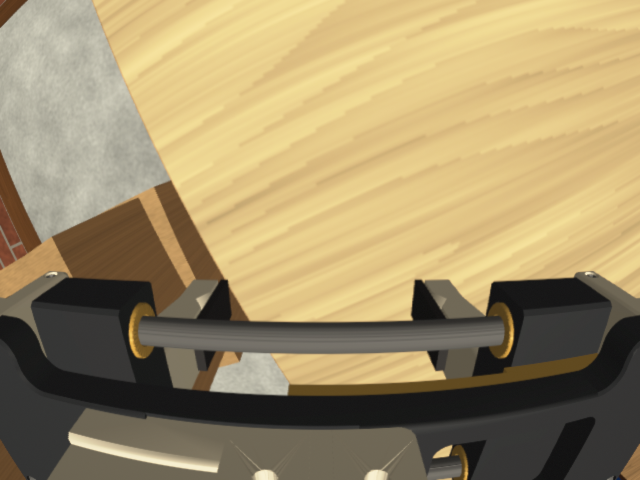

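The wrist view shows only the bare table corner and no probe yet. The kiln yaw is about 5.1° and its centre about (0.558,-0.148). The bush sits at +0.034, which matches the parked shutter, and the probe is near (0.547,0.268). I'll approach with finger line 138° (yaw 48), which clears both decoys.

```bash
python3 -m inch '0.1 0.08 -0.04 0 0 -0.03; 0.2 0.15 -0.04 0 0 -0.06; 0.3 0.23 -0.04 0 0 -0.1; 0.4 0.3 -0.04 0 0 -0.13; 0.5 0.38 -0.04 0 0 -0.17; 0.6 0.45 -0.08 0 0 -0.2; 0.6 0.45 -0.08 0 0 -0.2' -1
cat >> h.py <<'E'
def go(target,yaw=None):
    "shift rows needed from measured pose"
    o=get_obs();M=R.from_euler('xyz',o['orientation'],degrees=True)
    d=M.inv().apply(np.array(target)-o['tool_pos'])/.3
    t=(M.inv()*R.from_euler('xyz',[180,0,yaw],degrees=True)).as_rotvec()/np.pi if yaw is not None else None
    print('shift',np.round(d,4),'turn',t if t is None else np.round(t,4),'clock',o['clock'])
E
python3 -c "
from h import *
go([.497,.213,.25],48)"
```

```text
clock: 1.33
tool_pos: [0.3947, 0.4083, 0.2531]
orientation: [-179.9, -0.1, 11.1]
force: [0.5, 0.9, 1.2]
opening: 0.0875
gripper_force: 0.0
shift [0.2091 0.7044 0.01  ] turn [-1.000e-04 -8.000e-04 -2.049e-01] clock 1.3333
```

```bash
python3 -m inch '0.04 0.12 0 0 0 -0.04; 0.08 0.24 0 0 0 -0.08; 0.12 0.36 0 0 0 -0.12; 0.15 0.48 0 0 0 -0.16; 0.18 0.6 0 0 0 -0.19; 0.21 0.7 0.01 0 0 -0.205; 0.21 0.7 0.01 0 0 -0.205; 0.21 0.7 0.01 0 0 -0.205'
python3 - <<'E'
from h import *
np.set_printoptions(precision=4,suppress=True)
o=get_obs();p=camera_params('wrist');im=snapshot('wrist');cv2.imwrite('pics/w1.png',im[:,:,::-1])
for t in("probe","block"):print(t,[(round(d['p'],2),np.round(d['uv'],1).tolist(),atz('wrist',d['uv'],.085 if t=='probe' else 0,p)) for d in landmark_of('wrist',t)])
print(o['tool_pos'],proj('wrist',[.547,.268,.137],p),proj('wrist',[.547,.268,.085],p))
E
```

```text
clock: 2.0
tool_pos: [0.4944, 0.2165, 0.2477]
orientation: [180.0, -0.0, 47.6]
force: [-0.7, 0.1, 0.4]
opening: 0.0879
gripper_force: 0.0
probe [(0.87, [325.3, 127.3], array([0.5511, 0.2716, 0.085 ])), (0.85, [114.1, 91.6], array([0.4348, 0.4394, 0.085 ])), (0.72, [460.6, 172.8], array([0.6174, 0.1613, 0.085 ]))]
block [(0.67, [324.7, 128.7], array([0.5508, 0.2706, 0.    ]))]
[0.4944 0.2165 0.2477] [325.3413 134.2022] [324.5765 133.5422]
```

View pics/w1.png

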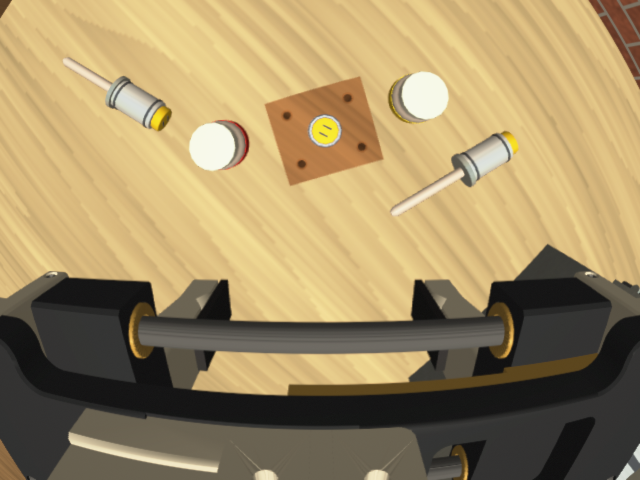

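The wrist view confirms the target: the yellow top at (325,131) sits in the middle of the block, with an empty hole near each corner. The two bigger probes, at (140,105) and (485,160), now appear to be lying down, which doesn't match the first pictures. I'll check that in the top camera.

Run:
```python
from h import *
np.set_printoptions(precision=4,suppress=True)
a=snapshot('top')[130:350,90:310];b=snapshot('scene')[100:320,130:350]
cv2.imwrite('pics/c2.png',cv2.resize(np.hstack([a,b])[:,:,::-1],(800,400)))
p=camera_params('wrist')
for n,u,z in(("Ah",(168,120),.02),("At",(66,60),.01),("Bh",(510,142),.02),("Bt",(394,212),.01),("jb",(210,146),.062),("ja",(424,94),.062),("probe",(325,131),.137)):
    print(n,atz('wrist',u,z,p))
for n,u,z in(("jb",(183,279),.062),("ja",(230,193),.062),("probe",(202,234),.137)): print(n,atz('top',u,z))
```

```text
Ah [0.4346 0.3993 0.02  ]
At [0.3859 0.5701 0.01  ]
Bh [0.7015 0.1301 0.02  ]
Bt [0.5463 0.155  0.01  ]
jb [0.4595 0.3364 0.062 ]
ja [0.6418 0.238  0.062 ]
probe [0.5473 0.2726 0.137 ]
jb [0.4613 0.3249 0.062 ]
ja [0.6409 0.2307 0.062 ]
probe [0.5462 0.2668 0.137 ]
```

View pics/c2.png

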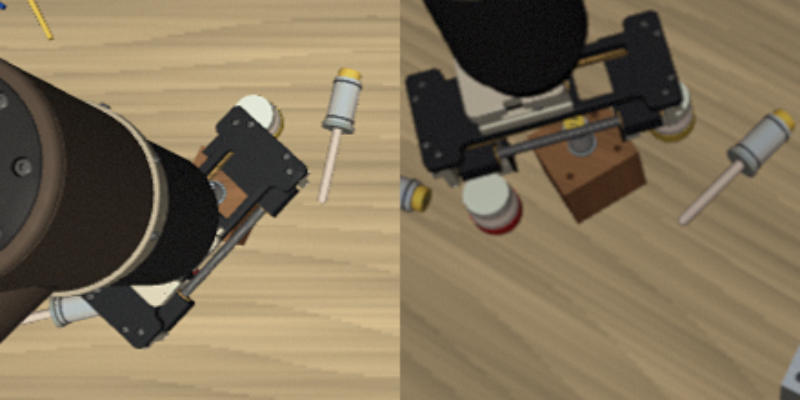

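They had simply been balanced upright and have toppled over on their own, so they're out of the way, and the jars are still standing. Next is a refined measurement of the probe top, now that the arm has settled.

```bash
cat >> h.py <<'E'
def yellow(c,im,near,rad=40):
    h=cv2.cvtColor(im,cv2.COLOR_RGB2HSV);m=((h[...,0]>20)&(h[...,0]<34)&(h[...,1]>150)&(h[...,2]>120)).astype(np.uint8)
    k=np.zeros_like(m);cv2.circle(k,tuple(int(v) for v in near),rad,1,-1);m=m*k
    m=cv2.morphologyEx(m,cv2.MORPH_CLOSE,np.ones((5,5)))
    n,l,s,ce=cv2.connectedComponentsWithStats(m);i=1+np.argmax(s[1:,4]);return ce[i],s[i]
E
python3 - <<'E'
from h import *
np.set_printoptions(precision=4,suppress=True)
for k in range(2):
    o=get_obs();p=camera_params('wrist');im=snapshot('wrist')
    u,s=yellow('wrist',im,(325,131));print(o['tool_pos'],o['orientation'],u,s,atz('wrist',u,.137,p))
it=cv2.imread('pics/top0.png')[:,:,::-1];u,s=yellow('top',it.copy(),(202,234),12);print(u,s,atz('top',u,.137))
i2=cv2.imread('pics/scene0.png')[:,:,::-1];u2,s=yellow('scene',i2.copy(),(227,168),12);print(u2,s,atz('scene',u2,.137),tri([ray('top',u),ray('scene',u2)]))
for t in ("probe","block"):
  print(t,[(round(d['p'],2),atz('wrist',d['uv'],.085 if t=='probe' else 0,p)) for d in landmark_of('wrist',t)][:1])
E
```

```text
[0.4935 0.2189 0.2477] [-179.9988   -0.0149   47.8162] [328.3977 132.0918] [316 120  26  26 523] [0.5486 0.2704 0.137 ]
[0.4935 0.2189 0.2476] [-179.9995   -0.0053   47.8312] [328.3977 132.0918] [316 120  26  26 523] [0.5485 0.2704 0.137 ]
[200.4865 232.9865] [196 229  10   9  74] [0.5482 0.2698 0.137 ]
[225.2907 166.6977] [220 162  11  10  86] [0.5498 0.2704 0.137 ] [0.5474 0.2674 0.1448]
probe [(0.94, array([0.6185, 0.1643, 0.085 ]))]
block [(0.87, array([0.5482, 0.2682, 0.    ]))]
```

```bash
python3 -c "
from h import *
go([.5485,.2702,.17],48);go([.5485,.2702,.096],48)"
```

```text
shift [0.2504 0.0203 0.2585] turn [-0.     0.    -0.001] clock 2.45
shift [0.2504 0.0203 0.5052] turn [-0.     0.    -0.001] clock 2.45
```

```bash
python3 -m inch '0.12 0.01 0 0 0 0; 0.25 0.02 0 0 0 -0.001; 0.25 0.02 0.08 0 0 -0.001; 0.25 0.02 0.16 0 0 -0.001; 0.25 0.02 0.25 0 0 -0.001; 0.25 0.02 0.25 0 0 -0.001; 0.25 0.02 0.25 0 0 -0.001; 0.25 0.02 0.25 0 0 -0.001'
python3 - <<'E'
from h import *
go([.5485,.2702,.096],48)
im=snapshot('wrist')
p=camera_params('wrist');print(proj('wrist',[.5485,.2702,.137],p))
E
```

```text
clock: 3.12
tool_pos: [0.5494, 0.27, 0.1741]
orientation: [179.9, -0.1, 48.0]
force: [0.5, -0.8, 0.2]
opening: 0.088
gripper_force: 0.0
shift [-0.0019 -0.0028  0.2605] turn [ 0.0003 -0.0005 -0.0001] clock 3.1167
[317.81904971 269.06514122]
```

```bash
python3 -m inch '0 0 0.07 0 0 0; 0 0 0.14 0 0 0; 0 0 0.2 0 0 0; 0 0 0.25 0 0 0; 0 0 0.25 0 0 0; 0 0 0.25 0 0 0; 0 0 0.25 0 0 0'; python3 -m inch '0 0 0 0 0 0; 0 0 0 0 0 0; 0 0 0 0 0 0; 0 0 0 0 0 0; 0 0 0 0 0 0; 0 0 0 0 0 0; 0 0 0 0 0 0; 0 0 0 0 0 0' 1
```

```text
clock: 3.75
tool_pos: [0.5498, 0.2702, 0.0997]
orientation: [180.0, -0.2, 48.0]
force: [-0.1, 0.5, 0.8]
opening: 0.0878
gripper_force: 0.0
clock: 4.42
tool_pos: [0.5487, 0.2694, 0.0975]
orientation: [180.0, 0.0, 47.9]
force: [-0.1, -0.4, -0.1]
opening: 0.0399
gripper_force: 0.0
```

```bash
python3 -m inch '0 0 0 0 0 0; 0 0 0 0 0 0; 0 0 0 0 0 0; 0 0 0 0 0 0; 0 0 0 0 0 0; 0 0 0 0 0 0; 0 0 0 0 0 0'; python3 -m inch '0 0 -0.02 0 0 0; 0 0 -0.05 0 0 0; 0 0 -0.1 0 0 0; 0 0 -0.17 0 0 0; 0 0 -0.24 0 0 0; 0 0 -0.24 0 0 0; 0 0 -0.24 0 0 0'
```

```text
clock: 5.0
tool_pos: [0.5485, 0.2696, 0.0975]
orientation: [-180.0, -0.0, 47.9]
force: [-1.6, 1.2, 0.1]
opening: 0.0237
gripper_force: 30.0
clock: 5.58
tool_pos: [0.5496, 0.2698, 0.1719]
orientation: [180.0, -0.2, 47.9]
force: [-0.8, 0.1, -1.0]
opening: 0.0233
gripper_force: 30.0
```

```bash
python3 -m inch '0 0 -0.1 0 0 0; 0 0 -0.2 0 0 0; 0 0 -0.3 0 0 0; 0 0 -0.4 0 0 0; 0 0 -0.5 0 0 0; 0 0 -0.58 0 0 0; 0 0 -0.63 0 0 0; 0 0 -0.63 0 0 0; 0 0 -0.63 0 0 0; 0 0 -0.63 0 0 0'; python3 -c "
from h import *
go([.49,-.114,.36],5.1)"
```

```text
clock: 6.42
tool_pos: [0.5482, 0.2691, 0.3572]
orientation: [-180.0, 0.1, 47.9]
force: [0.5, 0.2, -1.2]
opening: 0.0233
gripper_force: 30.0
shift [-1.0778  0.7118 -0.0077] turn [1.000e-04 7.000e-04 2.379e-01] clock 6.4167
```

Two calls: go to about (-0.9, 0.6) first, then the rest.

```bash
python3 -m inch '-0.06 0.04 0 0 0 0.02; -0.14 0.09 0 0 0 0.04; -0.24 0.16 0 0 0 0.07; -0.34 0.22 0 0 0 0.1; -0.44 0.29 0 0 0 0.13; -0.54 0.36 0 0 0 0.16; -0.64 0.42 0 0 0 0.19; -0.74 0.49 0 0 0 0.21; -0.82 0.54 0 0 0 0.23; -0.9 0.6 0 0 0 0.238'; python3 -m inch '0 0 0 0 0 0;0 0 0 0 0 0;0 0 0 0 0 0;0 0 0 0 0 0'; python3 -c "
from h import *
go([.49,-.114,.36],5.1)"
```

```text
clock: 7.25
tool_pos: [0.5, -0.0532, 0.3574]
orientation: [180.0, 0.1, 4.9]
force: [0.0, -0.5, -0.9]
opening: 0.0233
gripper_force: 30.0
clock: 7.58
tool_pos: [0.5014, -0.051, 0.3578]
orientation: [180.0, 0.1, 5.1]
force: [-0.0, -0.5, -0.7]
opening: 0.0231
gripper_force: 30.0
shift [-0.0565  0.2057 -0.0072] turn [0.     0.0004 0.0002] clock 7.5833
```

```bash
python3 -m inch '-0.02 0.06 0 0 0 0; -0.04 0.13 0 0 0 0; -0.056 0.2 0 0 0 0; -0.056 0.206 0 0 0 0; -0.056 0.206 0 0 0 0; -0.056 0.206 0 0 0 0; -0.056 0.206 0 0 0 0; -0.056 0.206 0 0 0 0'
python3 - <<'E'
from h import *
np.set_printoptions(precision=4,suppress=True)
o=get_obs();p=camera_params('wrist');im=snapshot('wrist');cv2.imwrite('pics/w3.png',im[:,:,::-1])
print(o['tool_pos'],o['orientation'],o['force'],proj('wrist',[.5575,-.114,.228],p))
for t in("bush","probe_tip","probe","shutter","bowl"):print(t,[(round(d['p'],2),np.round(d['uv'],1),atz('wrist',d['uv'],.228,p)) for d in landmark_of('wrist',t)][:3])
E
```

```text
clock: 8.25
tool_pos: [0.4904, -0.1138, 0.3584]
orientation: [-180.0, 0.0, 5.2]
force: [-0.4, 0.1, -1.4]
opening: 0.0235
gripper_force: 30.0
[ 0.4904 -0.1138  0.3584] [-179.9954    0.0106    5.1713] [-0.4132  0.0526 -1.3803] [327.6687 143.4118]
bush [(0.71, array([324.3, 146.9]), array([ 0.5545, -0.1117,  0.228 ]))]
probe_tip [(0.91, array([321.4, 245. ]), array([ 0.4752, -0.1167,  0.228 ])), (0.77, array([132.7, 138.4]), array([0.5537, 0.0497, 0.228 ]))]
probe [(0.69, array([321.6, 283.9]), array([ 0.4407, -0.1201,  0.228 ]))]Traceback (most recent call last):
  File "<stdin>", line 5, in <module>
ValueError: it knows: block, bowl, bush, jar, kiln, probe, probe_tip
```

View pics/w3.png

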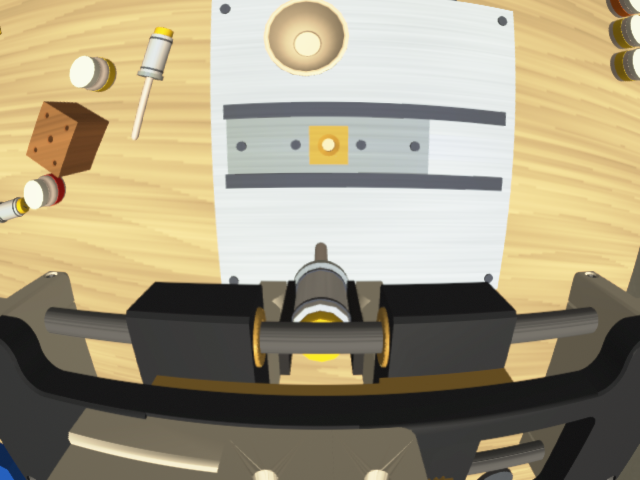

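The probe is held upright, tip at (321,245). The bush mouth is at about (328.5,145), and the cover screws are at (225,9), (502,21), (234,281) and (488,279).

Run:
```python
from h import *
np.set_printoptions(precision=4,suppress=True)
p=camera_params('wrist');o=get_obs();T=o['tool_pos'];print(T)
im=cv2.imread('pics/w3.png')
h=cv2.cvtColor(im,cv2.COLOR_BGR2HSV);m=((h[...,0]>15)&(h[...,0]<32)&(h[...,1]>90)).astype(np.uint8)
k=np.zeros_like(m);k[120:170,300:355]=1;r=cv2.boundingRect(m*k);c=(r[0]+r[2]/2-.5,r[1]+r[3]/2-.5);print(r,c,'bush',atz('wrist',c,.228,p),atz('wrist',(328.5,145),.228,p))
s=[atz('wrist',u,.215,p) for u in((225,9),(502,21),(234,281),(488,279))];print(s,np.mean(s,0))
print('tip pred',proj('wrist',T-[0,0,.0775],p),proj('wrist',T-[0,0,.0125],p))
print('tip xyz',atz('wrist',(321,244),T[2]-.0775,p))
go([.557,-.1140,.32],5.1)
```

```text
[ 0.4903 -0.1142  0.3585]
(309, 126, 39, 38) (328.0, 144.5) bush [ 0.5566 -0.1148  0.228 ] [ 0.5562 -0.1153  0.228 ]
[array([ 0.6664, -0.0198,  0.215 ]), array([ 0.6886, -0.2563,  0.215 ]), array([ 0.4297, -0.0422,  0.215 ]), array([ 0.451 , -0.2786,  0.215 ])] [ 0.5589 -0.1492  0.215 ]
tip pred [319.2568 247.1857] [318.8337 286.9474]
tip xyz [ 0.4926 -0.1152  0.281 ]
shift [0.2216 0.0191 0.1284] turn [-0.      0.      0.0002] clock 8.45
```

```bash
python3 -m inch '0.06 0.005 0 0 0 0; 0.12 0.01 0 0 0 0; 0.18 0.017 0 0 0 0; 0.217 0.02 0.03 0 0 0; 0.217 0.02 0.08 0 0 0; 0.217 0.02 0.128 0 0 0; 0.217 0.02 0.128 0 0 0; 0.217 0.02 0.128 0 0 0; 0.217 0.02 0.128 0 0 0; 0.217 0.02 0.128 0 0 0'
python3 - <<'E'
from h import *
np.set_printoptions(precision=4,suppress=True)
go([.5555,-.1145,.3095],5.1);o=get_obs();print(o['tool_pos'],o['force'],o['moment'])
p=camera_params('wrist');im=snapshot('wrist');a=snapshot('scene')
A=cv2.resize(a[180:330,350:550],(533,400));B=cv2.resize(im[190:350,260:380],(267,356));B=cv2.copyMakeBorder(B,0,44,0,0,0)
cv2.imwrite('pics/c4.png',np.hstack([A,B])[:,:,::-1])
E
```

```text
clock: 9.28
tool_pos: [0.5559, -0.1149, 0.3213]
orientation: [180.0, -0.1, 5.1]
force: [0.9, 0.2, -1.1]
opening: 0.0234
gripper_force: 30.0
shift [-0.0013 -0.0014  0.0394] turn [ 0.0001 -0.0006  0.    ] clock 9.2833
[ 0.5559 -0.1149  0.3213] [ 0.873   0.1612 -1.1387] [-0.0424 -0.0206  0.0051]
```

View pics/c4.png

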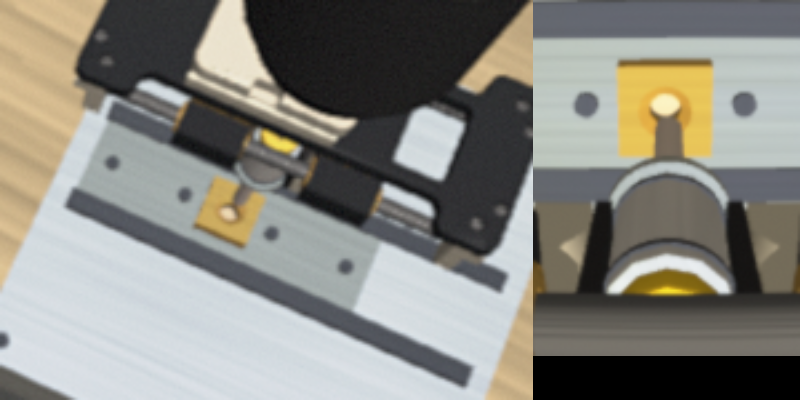

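The scene crop shows the tip over the brass boss. In the wrist crop the tip at about (320,236) lines up with the boss centre at about (319,238.5). I'll work out what offset is left.

Run:
```python
from h import *
np.set_printoptions(precision=4,suppress=True)
o=get_obs();T=o['tool_pos'];p=camera_params('wrist')
print(T,'tip',atz('wrist',(319.8,236.3),T[2]-.0775,p),'bush',atz('wrist',(319.3,238.5),.228,p))
print('scene tip',atz('scene',(350+230*.375,180+214*.375),T[2]-.0775),'bush',atz('scene',(350+229.5*.375,180+212*.375),.228))
```

```text
[ 0.5558 -0.1148  0.3212] tip [ 0.5635 -0.1145  0.2437] bush [ 0.5573 -0.1147  0.228 ]
scene tip [ 0.5497 -0.1154  0.2437] bush [ 0.556  -0.1149  0.228 ]
```

Run:
```python
from h import *
np.set_printoptions(precision=4,suppress=True)
p=camera_params('wrist');r=[]
im=snapshot('wrist');a=snapshot('scene')
T=get_obs()['tool_pos']
print('pred',[proj('wrist',T-[0,0,z],p) for z in(.0775,.0125)],[proj('scene',T-[0,0,z]) for z in(.0775,.0125)])
for c in('wrist','scene'):
    for t in('probe_tip','probe','bush'):
        print(c,t,[(round(d['p'],2),np.round(d['uv'],1)) for d in landmark_of(c,t)][:2])
print(tri([ray('wrist',(319.8,236.3),p),ray('scene',(436.2,260.2))]))
A=cv2.resize(a[240:280,410:460],(400,320),interpolation=cv2.INTER_CUBIC);B=cv2.resize(im[205:275,290:350],(343,400),interpolation=cv2.INTER_CUBIC);A=cv2.copyMakeBorder(A,0,80,0,0,0)
cv2.imwrite('pics/c5.png',np.hstack([A,B])[:,:,::-1])
```

```text
pred [array([319.1874, 247.3969]), array([318.7559, 286.959 ])] [array([437.7488, 256.6991]), array([446.307 , 243.1152])]
wrist probe_tip [(0.9, array([117.6, 187.3])), (0.76, array([322.1, 243.8]))]
wrist probe [(0.98, array([135.4, 122.2])), (0.79, array([321.6, 283.5]))]
wrist bush [(0.74, array([ 45.9, 234.3])), (0.68, array([317.6, 235.3]))]
scene probe_tip [(0.86, array([438.5, 256. ])), (0.56, array([282.3, 223.6]))]
scene probe [(0.56, array([313.5, 187.2])), (0.51, array([447.5, 242.4]))]
scene bush [(0.88, array([434.9, 261.2]))]
[ 0.5572 -0.1154  0.2219]
```

View pics/c5.png

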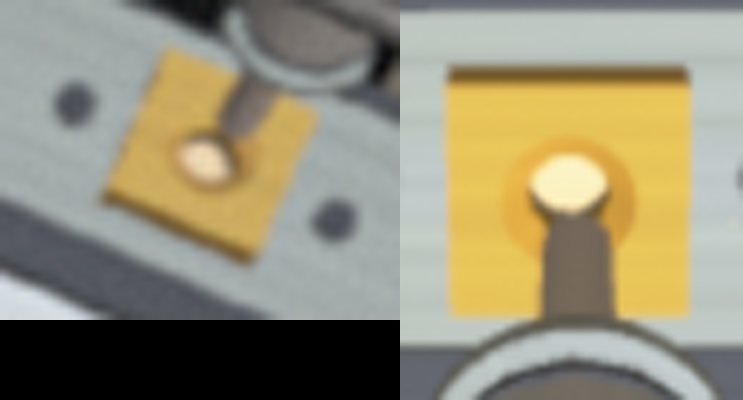

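The bright spot is the lid brick seen through the hole. The stem is the grey bar, its tip at wrist (321,242.8) and scene (439.5,256.9).

Run:
```python
from h import *
np.set_printoptions(precision=4,suppress=True)
T=get_obs()['tool_pos'];p=camera_params('wrist');z=T[2]-.0775
print(T,'tip',atz('wrist',(321,242.8),z,p),atz('scene',(439.3,256.8),z),tri([ray('wrist',(321,242.8),p),ray('scene',(439.3,256.8))]))
print('bush',atz('wrist',(319.7,239),.228,p),atz('scene',(436,260),.228))
```

```text
[ 0.5556 -0.1148  0.3202] tip [ 0.5587 -0.1157  0.2427] [ 0.5569 -0.1168  0.2427] [ 0.5579 -0.1163  0.24  ]
bush [ 0.5569 -0.115   0.228 ] [ 0.5553 -0.1152  0.228 ]
```

```bash
python3 -m inch '-0.0055 -0.0045 0 0 0 0; -0.0055 -0.0045 0 0 0 0; -0.0055 -0.0045 0.015 0 0 0; -0.0055 -0.0045 0.03 0 0 0; -0.0055 -0.0045 0.045 0 0 0; -0.0055 -0.0045 0.045 0 0 0; -0.0055 -0.0045 0.045 0 0 0';python3 -m inch '0 0 0.01 0 0 0; 0 0 0.02 0 0 0; 0 0 0.03 0 0 0; 0 0 0.03 0 0 0; 0 0 0.03 0 0 0'; python3 -m inch '0 0 0.01 0 0 0; 0 0 0.02 0 0 0; 0 0 0.03 0 0 0; 0 0 0.03 0 0 0; 0 0 0.03 0 0 0'
```

```text
clock: 10.37
tool_pos: [0.5536, -0.1137, 0.3061]
orientation: [180.0, 0.1, 5.1]
force: [0.2, 0.7, -0.3]
opening: 0.0233
gripper_force: 30.0
clock: 10.78
tool_pos: [0.5539, -0.1136, 0.2975]
orientation: [-180.0, 0.0, 5.1]
force: [-0.2, -1.0, -1.4]
opening: 0.0232
gripper_force: 30.0
clock: 11.2
tool_pos: [0.5538, -0.1136, 0.2884]
orientation: [-180.0, 0.0, 5.1]
force: [1.2, -0.9, -1.8]
opening: 0.0232
gripper_force: 30.0
```

```bash
python3 -m inch '0 0 0.01 0 0 0; 0 0 0.02 0 0 0; 0 0 0.03 0 0 0; 0 0 0.036 0 0 0; 0 0 0.036 0 0 0; 0 0 0.036 0 0 0';python3 -m inch '0 0 0.004 0 0 0; 0 0 0.004 0 0 0; 0 0 0.004 0 0 0; 0 0 0.004 0 0 0'; python3 -m inch '0 0 0.003 0 0 0; 0 0 0.003 0 0 0; 0 0 0.003 0 0 0; 0 0 0.003 0 0 0'
```

```text
clock: 11.7
tool_pos: [0.5538, -0.1136, 0.2776]
orientation: [-180.0, 0.0, 5.1]
force: [1.7, 0.2, -2.1]
opening: 0.0236
gripper_force: 30.0
clock: 12.03
tool_pos: [0.5538, -0.1136, 0.2767]
orientation: [-180.0, -0.0, 5.1]
force: [1.3, -0.5, -1.5]
opening: 0.0231
gripper_force: 30.0
clock: 12.37
tool_pos: [0.5538, -0.1136, 0.2758]
orientation: [-180.0, -0.0, 5.1]
force: [2.0, 0.0, -0.7]
opening: 0.0237
gripper_force: 30.0
```

```bash
python3 -m inch '0.002 0 0.002 0 0 0; 0.002 0 0.002 0 0 0; 0.002 0 0.002 0 0 0; 0.002 0 0.002 0 0 0';python3 -m inch '0 0 0.003 0 0 0; 0 0 0.003 0 0 0; 0 0 0.003 0 0 0; 0 0 0.003 0 0 0'; python3 -m inch '0 0 0.003 0 0 0; 0 0 0.003 0 0 0; 0 0 0.003 0 0 0; 0 0 0.003 0 0 0'
```

```text
clock: 12.7
tool_pos: [0.5542, -0.1136, 0.275]
orientation: [-180.0, 0.0, 5.1]
force: [0.4, -0.5, -0.1]
opening: 0.023
gripper_force: 30.0
clock: 13.03
tool_pos: [0.5543, -0.1136, 0.2742]
orientation: [-180.0, 0.0, 5.1]
force: [0.3, 0.0, -1.0]
opening: 0.0233
gripper_force: 30.0
clock: 13.37
tool_pos: [0.5544, -0.1136, 0.2734]
orientation: [180.0, 0.0, 5.1]
force: [-0.4, -0.2, -1.3]
opening: 0.0236
gripper_force: 30.0
```

```bash
for i in 1; do python3 -m inch '0 0 0.003 0 0 0; 0 0 0.003 0 0 0; 0 0 0.003 0 0 0; 0 0 0.003 0 0 0'|sed -n '2p;4p'; done; python3 -m inch '0 0 0.002 0 0 0; 0 0 0.002 0 0 0; 0 0 0.002 0 0 0; 0 0 0.002 0 0 0'|sed -n '2p;4p'
```

```text
tool_pos: [0.5544, -0.1136, 0.2725]
force: [0.9, -1.0, -0.4]
tool_pos: [0.5546, -0.1136, 0.2723]
force: [-0.6, 0.5, 3.1]
```

Light contact: about 4 N at TCP z 0.2723, where the tip is expected at 0.195. Now I'll slide along tool +y (the kiln's -y) and watch the force.

```bash
python3 -m inch '0 0.005 0 0 0 0; 0 0.01 0 0 0 0; 0 0.01 0 0 0 0; 0 0.01 0 0 0 0'|sed -n '1,4p'; python3 -m inch '0 0.005 0 0 0 0; 0 0.01 0 0 0 0; 0 0.01 0 0 0 0; 0 0.01 0 0 0 0'|sed -n '1,4p'; python3 -c "
from h import *
for i in range(4):
    o=get_obs();snapshot('wrist');print(np.round(o['tool_pos'],4),np.round(o['force'],1),np.round(o['moment'],2))"
```

```text
clock: 14.37
tool_pos: [0.555, -0.116, 0.2722]
orientation: [-179.9, -0.1, 5.1]
force: [-0.2, 4.5, 5.5]
clock: 14.7
tool_pos: [0.5553, -0.1189, 0.2722]
orientation: [-179.9, -0.1, 5.1]
force: [-1.5, 4.0, 4.7]
[ 0.5553 -0.1189  0.2722] [-1.5  4.   4.7] [ 1.97  0.31 -0.01]
[ 0.5553 -0.1189  0.2722] [-1.   4.   5.4] [1.89 0.32 0.01]
[ 0.5553 -0.1189  0.2722] [-1.1  4.7  5. ] [1.93 0.23 0.03]
[ 0.5553 -0.1189  0.2722] [-0.4  5.4  5.3] [1.97 0.29 0.01]
```

```bash
python3 -m inch '0 0.004 -0.001 0 0 0; 0 0.007 -0.001 0 0 0; 0 0.007 -0.001 0 0 0; 0 0.007 -0.001 0 0 0'|sed -n '2p;4p'; python3 -m inch '0 0.004 0 0 0 0; 0 0.007 0 0 0 0; 0 0.007 0 0 0 0; 0 0.007 0 0 0 0'|sed -n '2p;4p'; python3 -m inch '0 0.004 0 0 0 0; 0 0.007 0 0 0 0; 0 0.007 0 0 0 0; 0 0.007 0 0 0 0'|sed -n '2p;4p'
```

```text
tool_pos: [0.5554, -0.1213, 0.2723]
force: [-1.0, 6.1, 3.4]
tool_pos: [0.5555, -0.1237, 0.2723]
force: [0.7, 4.1, 4.2]
tool_pos: [0.5556, -0.1258, 0.2722]
force: [0.2, 4.1, 3.9]
```

```bash
python3 -m inch '0 0.004 0 0 0 0; 0 0.007 0 0 0 0; 0 0.007 0 0 0 0; 0 0.007 0 0 0 0'|sed -n '2p;4p'; python3 -m inch '0 0.004 0 0 0 0; 0 0.007 0 0 0 0; 0 0.007 0 0 0 0; 0 0.007 0 0 0 0'|sed -n '2p;4p'; python3 -m inch '0 0.004 0 0 0 0; 0 0.007 0 0 0 0; 0 0.007 0 0 0 0; 0 0.007 0 0 0 0'|sed -n '2p;4p'
```

```text
tool_pos: [0.5558, -0.1279, 0.2722]
force: [1.4, 4.7, 3.6]
tool_pos: [0.556, -0.13, 0.2722]
force: [1.0, 4.2, 3.9]
tool_pos: [0.5561, -0.1321, 0.2722]
force: [0.9, 5.1, 4.4]
```

```bash
python3 -c "
from h import *
o=get_obs();print(np.round(o['tool_pos'],4),o['orientation'],o['force'],o['moment'])"
```

```text
[ 0.5561 -0.1321  0.2722] [ 1.79995130e+02 -1.26891128e-02  5.09841840e+00] [0.88940848 5.09358291 4.36180303] [ 1.89605983 -0.44948488  0.04103792]
```

```bash
python3 -m inch '0 0.004 0 0 0 0; 0 0.007 0 0 0 0; 0 0.007 0 0 0 0; 0 0.007 0 0 0 0'|sed -n '2p;4p'; python3 -m inch '0 0.004 0 0 0 0; 0 0.007 0 0 0 0; 0 0.007 0 0 0 0; 0 0.007 0 0 0 0'|sed -n '2p;4p'; python3 -m inch '0 0.004 0 0 0 0; 0 0.007 0 0 0 0; 0 0.007 0 0 0 0; 0 0.007 0 0 0 0'|sed -n '2p;4p'
```

```text
tool_pos: [0.5563, -0.1342, 0.2722]
force: [1.3, 3.6, 4.6]
tool_pos: [0.5565, -0.1363, 0.2722]
force: [1.5, 4.9, 4.6]
tool_pos: [0.5567, -0.1384, 0.2722]
force: [1.0, 4.4, 4.4]
```

```bash
python3 -m inch '0 0.004 0 0 0 0; 0 0.007 0 0 0 0; 0 0.007 0 0 0 0; 0 0.007 0 0 0 0'|sed -n '2p;4p'; python3 -m inch '0 0.004 0 0 0 0; 0 0.007 0 0 0 0; 0 0.007 0 0 0 0; 0 0.007 0 0 0 0'|sed -n '2p;4p'; python3 -m inch '0 0.004 0 0 0 0; 0 0.007 0 0 0 0; 0 0.007 0 0 0 0; 0 0.007 0 0 0 0'|sed -n '2p;4p'
```

```text
tool_pos: [0.5569, -0.1405, 0.2722]
force: [1.7, 4.3, 5.0]
tool_pos: [0.557, -0.1426, 0.2722]
force: [1.9, 4.8, 5.3]
tool_pos: [0.5572, -0.1446, 0.2722]
force: [1.3, 4.3, 4.9]
```

```bash
python3 -m inch '0.001 0.004 -0.001 0 0 0; 0.001 0.007 -0.001 0 0 0; 0.001 0.007 -0.001 0 0 0; 0.001 0.007 -0.001 0 0 0'|sed -n '2p;4p'; python3 -m inch '0 0.004 0 0 0 0; 0 0.007 0 0 0 0; 0 0.007 0 0 0 0; 0 0.007 0 0 0 0'|sed -n '2p;4p'; python3 -m inch '0 0.004 0 0 0 0; 0 0.007 0 0 0 0; 0 0.007 0 0 0 0; 0 0.007 0 0 0 0'|sed -n '2p;4p'
```

```text
tool_pos: [0.5575, -0.1467, 0.2722]
force: [1.5, 3.7, 3.5]
tool_pos: [0.5577, -0.1488, 0.2723]
force: [0.9, 4.8, 3.0]
tool_pos: [0.5579, -0.1509, 0.2723]
force: [1.0, 4.7, 2.4]
```

```bash
python3 -m inch '0 0.004 0 0 0 0; 0 0.006 0 0 0 0; 0 0.006 0 0 0 0; 0 0.006 0 0 0 0'|sed -n '2p;4p'; python3 -m inch '0 0.004 0 0 0 0; 0 0.006 0 0 0 0; 0 0.006 0 0 0 0; 0 0.006 0 0 0 0'|sed -n '2p;4p'
```

```text
tool_pos: [0.5581, -0.1528, 0.2723]
force: [1.0, 3.6, 1.0]
tool_pos: [0.5583, -0.1547, 0.2724]
force: [1.3, 3.6, 1.3]
```

```bash
python3 -m inch '0 0 0.001 0 0 0; 0 0 0.001 0 0 0; 0 0 0.001 0 0 0; 0 0 0.001 0 0 0'|sed -n '2p;4p'; python3 -m inch '0 0.004 0 0 0 0; 0 0.006 0 0 0 0; 0 0.006 0 0 0 0; 0 0.006 0 0 0 0'|sed -n '2p;4p'
```

```text
tool_pos: [0.5584, -0.1546, 0.2723]
force: [-0.1, 3.0, 3.0]
tool_pos: [0.5585, -0.1563, 0.2723]
force: [0.3, 3.1, 4.0]
```

```bash
python3 -m inch '0 0.004 0 0 0 0; 0 0.006 0 0 0 0; 0 0.006 0 0 0 0; 0 0.006 0 0 0 0'|sed -n '2p;4p'; python3 -m inch '0 0.004 0 0 0 0; 0 0.006 0 0 0 0; 0 0.006 0 0 0 0; 0 0.006 0 0 0 0'|sed -n '2p;4p'; python3 -m inch '0 0.004 0 0 0 0; 0 0.006 0 0 0 0; 0 0.006 0 0 0 0; 0 0.006 0 0 0 0'|sed -n '2p;4p'
```

```text
tool_pos: [0.5587, -0.1582, 0.2723]
force: [0.6, 4.5, 4.3]
tool_pos: [0.5589, -0.16, 0.2722]
force: [0.6, 3.4, 4.8]
tool_pos: [0.5589, -0.1619, 0.2719]
force: [1.3, 2.7, 1.4]
```

```bash
python3 -m inch '0 0.003 0 0 0 0; 0 0.005 0 0 0 0; 0 0.005 0 0 0 0; 0 0.005 0 0 0 0'|sed -n '2p;4p'; python3 -m inch '0 0.003 0 0 0 0; 0 0.005 0 0 0 0; 0 0.005 0 0 0 0; 0 0.005 0 0 0 0'|sed -n '2p;4p'
```

```text
tool_pos: [0.5589, -0.1634, 0.2718]
force: [1.4, 1.1, -1.2]
tool_pos: [0.5591, -0.1647, 0.2719]
force: [1.6, 1.3, -2.3]
```

The force has dropped to baseline (-1 to -2 N), so the tip is over the port. I'll move about 2 mm further to centre it, then probe downward gently.

```bash
python3 -m inch '0 0.003 0 0 0 0; 0 0.006 0 0 0 0; 0 0.006 0 0 0 0; 0 0.006 0 0 0 0'|sed -n '2p;4p'; python3 -m inch '0 0 0.005 0 0 0; 0 0 0.005 0 0 0; 0 0 0.005 0 0 0; 0 0 0.005 0 0 0'|sed -n '2p;4p';  python3 -m inch '0 0 0.005 0 0 0; 0 0 0.005 0 0 0; 0 0 0.005 0 0 0; 0 0 0.005 0 0 0'|sed -n '2p;4p'
```

```text
tool_pos: [0.5593, -0.1665, 0.272]
force: [0.6, 1.8, -2.5]
tool_pos: [0.5594, -0.1665, 0.2707]
force: [0.7, 1.5, -0.6]
tool_pos: [0.5594, -0.1665, 0.2691]
force: [1.3, 0.6, -0.8]
```

```bash
python3 -m inch '0 0 0.005 0 0 0; 0 0 0.01 0 0 0; 0 0 0.01 0 0 0; 0 0 0.01 0 0 0'|sed -n '2p;4p'; python3 -m inch '0 0 0.005 0 0 0; 0 0 0.01 0 0 0; 0 0 0.015 0 0 0; 0 0 0.015 0 0 0; 0 0 0.015 0 0 0'|sed -n '2p;4p'
```

```text
tool_pos: [0.5593, -0.1664, 0.2659]
force: [0.0, 1.1, -1.0]
tool_pos: [0.5593, -0.1664, 0.2614]
force: [0.8, 1.7, -1.3]
```

```bash
python3 -m inch '0 0 0.007 0 0 0; 0 0 0.014 0 0 0; 0 0 0.02 0 0 0; 0 0 0.02 0 0 0; 0 0 0.02 0 0 0'|sed -n '2p;4p'; python3 -m inch '0 0 0.007 0 0 0; 0 0 0.014 0 0 0; 0 0 0.02 0 0 0; 0 0 0.02 0 0 0; 0 0 0.02 0 0 0'|sed -n '2p;4p'; python3 -m inch '0 0 0.006 0 0 0; 0 0 0.012 0 0 0; 0 0 0.012 0 0 0; 0 0 0.012 0 0 0; 0 0 0.012 0 0 0'|sed -n '2p;4p'
```

```text
tool_pos: [0.5593, -0.1664, 0.2553]
force: [0.5, 1.5, -1.7]
tool_pos: [0.5593, -0.1664, 0.2494]
force: [1.0, 2.1, -1.6]
tool_pos: [0.5593, -0.1664, 0.2459]
force: [0.3, 1.3, -2.1]
```

```bash
python3 -m inch '0 0 0.005 0 0 0; 0 0 0.01 0 0 0; 0 0 0.013 0 0 0; 0 0 0.013 0 0 0; 0 0 0.013 0 0 0'|sed -n '2p;4p'; python3 -m inch '0 0 0.003 0 0 0; 0 0 0.003 0 0 0; 0 0 0.003 0 0 0; 0 0 0.003 0 0 0'|sed -n '2p;4p'; python3 -m inch '0 0 0.002 0 0 0; 0 0 0.002 0 0 0; 0 0 0.002 0 0 0; 0 0 0.002 0 0 0'|sed -n '2p;4p'
```

```text
tool_pos: [0.5594, -0.1664, 0.242]
force: [2.0, 1.4, -1.4]
tool_pos: [0.5594, -0.1664, 0.2412]
force: [0.4, 1.5, -0.4]
tool_pos: [0.5594, -0.1664, 0.2407]
force: [1.2, 1.0, -0.4]
```

```bash
python3 -m inch '0 0 0.001 0 0 0; 0 0 0.001 0 0 0; 0 0 0.001 0 0 0; 0 0 0.001 0 0 0'|sed -n '2p;4p'; python3 -m inch '0 0 0.001 0 0 0; 0 0 0.001 0 0 0; 0 0 0.001 0 0 0; 0 0 0.001 0 0 0'|sed -n '2p;4p'
```

```text
tool_pos: [0.5594, -0.1665, 0.2405]
force: [0.9, 2.1, 1.3]
tool_pos: [0.5595, -0.1666, 0.2404]
force: [0.5, 0.5, 4.6]
```

The collar is seated at z 0.2404, as predicted, with about 5 N. Releasing now.

```bash
python3 -m inch '0 0 0 0 0 0; 0 0 0 0 0 0; 0 0 0 0 0 0; 0 0 0 0 0 0; 0 0 0 0 0 0; 0 0 0 0 0 0; 0 0 0 0 0 0; 0 0 0 0 0 0' -0.2; python3 -m inch '0 0 -0.03 0 0 0; 0 0 -0.08 0 0 0; 0 0 -0.15 0 0 0; 0 0 -0.22 0 0 0; 0 0 -0.3 0 0 0; 0 0 -0.4 0 0 0; 0 0 -0.5 0 0 0; 0 0 -0.5 0 0 0; 0 0 -0.5 0 0 0; 0 0 -0.5 0 0 0'; python3 -m inch '-0.08 0 0 0 0 0; -0.18 0 0 0 0 0; -0.26 0 0 0 0 0; -0.3 0 0 0 0 0; -0.3 0 0 0 0 0; -0.3 0 0 0 0 0; -0.3 0 0 0 0 0'
python3 - <<'E'
from h import *
p=camera_params('wrist');im=snapshot('wrist');a=snapshot('scene')
A=cv2.resize(a[150:390,330:580],(417,400));B=cv2.resize(im[0:330,160:480],(388,400))
cv2.imwrite('pics/c6.png',np.hstack([A,B[:,:383]])[:,:,::-1])
E
```

```text
clock: 28.32
tool_pos: [0.5594, -0.1664, 0.24]
orientation: [-180.0, 0.0, 5.1]
force: [-0.6, 0.0, 0.4]
opening: 0.0523
gripper_force: 0.0
clock: 29.15
tool_pos: [0.5592, -0.1663, 0.3901]
orientation: [-180.0, -0.0, 5.1]
force: [0.8, -0.2, -0.8]
opening: 0.0525
gripper_force: 0.0
clock: 29.73
tool_pos: [0.4702, -0.1743, 0.3896]
orientation: [-180.0, 0.0, 5.1]
force: [0.8, -0.2, -0.2]
opening: 0.0527
gripper_force: 0.0
```

View pics/c6.png

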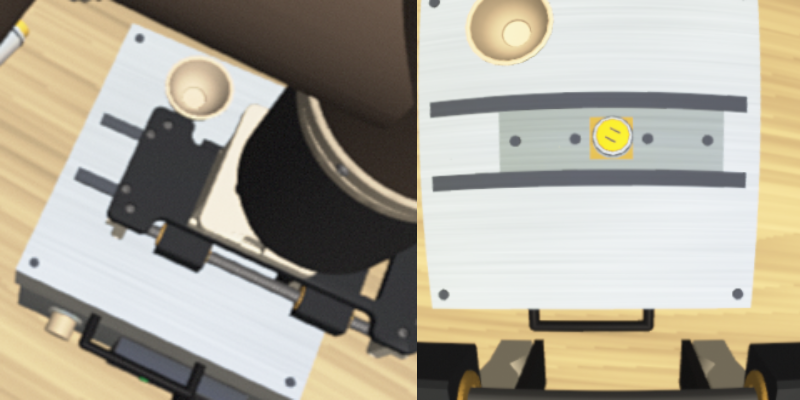

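The probe stands upright on the bush at crop (613,135), the bowl hasn't moved, and the gripper is clear of everything. Handing in.

```bash
python3 -c "
from plant import *
print(close_job())"
```

```text
the job is handed in; nothing more can be done
None
```

The probe is fully home in the kiln port with its collar on the bush and released, the robot is clear, and the job was handed in at about 30 s; the bowl stands as it was, and the jars, last seen standing just before the bush entry, were never touched.

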